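Park the slide-box carriage at its mark

ROBOT

A 7-joint arm with a two-finger parallel gripper is mounted at the origin on the work surface. World frame = base frame: x ahead of the robot, y to its left, z up, the work surface at z = 0. Lengths are in m, angles in rad, forces in N, time in s.
With the tool pointing down it reaches from about 0.425 to 0.875 m from the base axis. Payload 9.9 kg.
Tool frame: the origin (TCP) lies at the very end of the fingers, on their centre line; the grasp point (between the pads) lies 19 mm behind it; z points along the fingers, y is the line along which they close (so a half turn about z gives the same grasp; the last joint's range is limited). The gripper opens to 85 mm and grips with 20 to 120 N. Pads are 22 mm wide; open, the fingers measure 114 mm over their backs; the gripper's body (76 mm by 85 mm) begins 54 mm behind the grasp point. The pads swing forward as they close: fully open they stand 13 mm farther back than shut.
Start: joints at [1.174, 0.576, 0.025, 1.437, -0.015, 1.129, -0.057], TCP at [0.208, -0.642, 0.231] pointing down, gripper open.
Joint ranges: [-2.76, 2.76], [-0.34, 2.15], [-1.52, 1.57], [0.19, 2.46], [-1.09, 4.23], [0.17, 1.99], [-2.82, 2.82]. Speed limits (rad/s): [2.22, 2.22, 3.01, 3.01, 3.14, 3.14, 3.14].

INTERFACE

Orientations are given as a 3x3 rotation matrix whose columns are the frame's x, y, z axes.
In Python, from rig import ctrl, optics gives the robot as it stands. The module is installed in compiled form; this text tells all that it offers.
- The arm moves only by the tool apply_moves, never from a script. Its argument "deltas" is a list of rows, each a list of 7 numbers: the shift along the tool's x, y, z each as a share of 60 mm, from -1 to 1, then the turn, a rotation vector about the tool's x, y, z each as a share of 0.1 rad, from -1 to 1, then the opening, from -1 (shut) to 1 (fully open). In form: [[dx, dy, dz, ax, ay, az, gripper], ...]. A call has 1 to 12 rows; each row shifts and turns the commanded pose from where the row before left it, along the tool's axes as they then stand; what a row does not reach is not made up. A row lasts 1/8 s, in which the tool goes at most 62.5 mm and 10.7 degrees, less where a joint would pass 70% of its speed; a pose out of reach is approached as far as the arm can. A call with a number of a shift or a turn outside -1 to 1 is refused whole. A call with a gripper value outside its range is refused whole. The fingers move at their own pace and stop on an object; "newtons" is the grip in N (left out, the last holds). Time passes only in rows, so rows that do not move let the fingers close. It gives the time, the measured TCP pose, the force, the opening and the grip force at its end, in the units of the state.
- ctrl.observe(): the state, without advancing time (a new reading comes with each control period).
- optics.read_camera(name): name is "scene" or "side" or "wrist"; returns a dict with "pixels" (420x560x3 uint8, red, green, blue), "mtx" (3x3 intrinsics, pixels), "pose" (4x4, takes a point from camera to world coordinates). Camera axes: x right, y down, z forward; pixel columns grow to the right and rows downward; lengths in m; the calibration is good to about 2 mm. The wrist camera is an equidistant fisheye: a pixel r from the principal point sees the ray r / f radians off the axis. A picture is of the moment at which its call begins. There is no depth.
- ctrl.hand_in(): hands the job in; it is judged then, once.
The state is a dict: "t": time; "joints": joint angles; "qd": joint speeds; "joint_torque": joint torques, N m; "tcp_pos": TCP position; "orientation": TCP orientation; "wrist_force": force on the tool from outside, world axes, zero at the start; "ft_torque": the same for the moment, N m; "opening": finger opening in m; "gripper_force": force on a finger pad.
Only numpy, scipy, OpenCV 4.12 (cv2) and the standard library are available. Lean on these libraries where they do the work, as an engineer would, in place of code of your own. Each camera call takes 0.05 s, during which the arm holds its last target. There are 200 camera calls.

TASK

A heavy, almost frictionless carriage with a box of specimen slides stands near the right-hand end of its guide track. Push it gently by its spring bumpers towards the left and brake it so that it comes to rest with its pointer within the width of the mark plate beside the track, and stands there on its own, at rest, for a few seconds with the hand off it, all within 20 seconds. It must never run into either end stop, be hit hard or squeezed, and nothing may touch its white housing, the slide box on top or the things standing around.

Things in the scene. Friction and masses are not known exactly. Their poses are not given: they have to be found in the camera images.
- track: Guide track fixed to the bench: aluminium base 140 mm wide (x), 690 mm long (y), two steel rods, a low dark stop block at each end. Origin: middle of its length and width, on the bench. Its y axis runs along the track to the left end (roughly world +y, yaw up to 0.15 rad); z up. Place and yaw vary.
- carriage (a joint): Position of the carriage's centre along the track's y, m: 0 mid-track, growing to the left. Strikes the stops at -0.215 and +0.215. Starts at rest at -0.17 to -0.12. Ball bearings: whole moving mass nominally 2.5 kg (hidden, 1.9 to 3.3 kg), drag 0.25 N per m/s plus 0.003 N dry friction: left alone it coasts for some 10 s.
- housing: White housing of the carriage with the blue slide box fixed on it; not to be touched. Origin at the carriage's centre at bench height, axes as the track's. Housing 130 mm wide (x), 180 mm long (y), 51 to 112 mm above the bench, on a steel deck of the same outline from 33 mm up. Slide box on top, centred, 100 (x) by 85 mm (y), top at 146 mm.
- bumper_right_face (a point): Outermost point of the right bumper (-y end), where the hand pushes the carriage left: a horizontal black rubber cylinder, diameter 50 mm, 110 mm long across the track, axis 85 mm above the bench (spans 60 to 110 mm). Unpressed this point is 115 mm from the carriage's centre, 25 mm beyond the housing's end.
- bumper_left_face (a point): Outermost point of the left bumper (+y end), where the hand brakes the carriage: same bumper and sizes, mirrored.
- bumper_right (a joint): How far the right bumper is pressed in, m: 0 free, 0.024 solid. Spring 120 N/m along the track, no preload, nearly undamped (0.4 N per m/s), mass 0.05 kg. A carriage that runs against a hand held still bounces back.
- bumper_left (a joint): How far the left bumper is pressed in, m: 0 free, 0.024 solid. Same spring as the right one.
- stop_left (a point): Face of the left end stop, a block 50 mm high, 305 mm from mid-track; the carriage's steel deck (90 mm from its centre) strikes it. The bumpers pass above the stops; fingertips 65 mm or more above the bench are clear of them.
- stop_right (a point): Face of the right end stop, the same, 305 mm from mid-track on the other side.
- pointer (a point): Tip of the carriage's pointer: a dark steel finger 8 mm wide (y) sticking out 24 mm from the middle of the housing's far side (+x), 106 mm above the bench; 89 mm in x from the carriage's centre, at the same y.
- mark: Mark plate fixed beside the track on its far side (+x): upright aluminium plate 30 mm wide along the track, 20 mm deep, 100 mm high, on a small steel foot. Origin on the bench under its middle. It stands 70 to 160 mm left of mid-track; yaw as the track.
- mark_top (a point): Middle of the mark plate's upper edge on the side towards the track, 100 mm above the bench; axes as the track's. The pointer is to stand level with it along the track, within the plate's width.
- slide_tray: Bystander: green open slide tray 85 x 120 x 32 mm beyond the track. Origin under its centre.
- reagent: Bystander: amber bottle, 60 mm diameter, 130 mm high, beyond the track at the right. Origin under its centre.
- beaker: Bystander: small glass beaker, 64 mm diameter, 75 mm high, beyond the track at the left. Origin under its centre.
There are look-alikes about, which are no part of the job. What is shaped like the mark but purple, turquoise or yellow is not meant.

How it is judged:
On the way, in this order (a step that is already met when the one before it is completed fails the run):
1. the carriage has been driven left along the track, at least 50 mm from where it stood (distance of pointer from where it was at the start of the episode above 0.05 m).
2. the carriage stands at rest with its pointer at the mark plate, the hand off it, for 2 s (y of pointer in the frame of mark_top between -0.015 and 0.015 m and velocity of joint carriage between -0.008 and 0.008 m/s and not (contact force between any of the fingers, the arm and carriage above 0.05 N)), for 2 s.
At the end, for the whole second after the job is handed in: The pointer is within 15 mm of the middle of the mark plate along the track and the carriage is at rest (under 8 mm/s), standing on its own; before that it has stood so for 2 s (y of pointer in the frame of mark_top between -0.015 and 0.015 m and velocity of joint carriage between -0.008 and 0.008 m/s); the robot touches nothing.
It fails at once if the carriage strikes an end stop (value of joint carriage above 0.212 m or value of joint carriage below -0.212 m).
It fails at once if the carriage is hit or squeezed hard (over 18 N) (contact force between any of the fingers, the arm and carriage above 18 N).
It fails at once if the robot touches the housing or the slide box on it (over 2 N) (contact force between any of the fingers, the arm and housing above 2 N).
It fails at once if the carriage is driven faster than 0.35 m/s (velocity of joint carriage above 0.35 m/s or velocity of joint carriage below -0.35 m/s).
It fails at once if the slide tray, bottle or beaker is moved or tipped (distance of any of slide_tray, reagent, beaker from where it was at the start of the episode above 0.02 m or angle between any of slide_tray, reagent, beaker's own z axis and vertical above 0.3 rad).
It also fails if it takes over 32 s, if anything falls off the work surface, if the arm or the gripper's body presses on something with over 40 N, if the wrist force passes 120 N, or if a joint passes its speed limit or range.

## Working session

There is one attempt and no reset: what is moved stays moved. The work goes in short steps, Python scripts to look and compute and a tool call to move; the robot and the scene stay as the last step left them, time stands still between calls to the robot, and variables do not carry over. Pictures are saved under pics/ and viewed, at most 10 in all, crops included, and the job is handed in when it is done.

Besides the shell and the picture viewer there is one more tool, called after ">>>" as a command line: name --pt "numbers of a row" for each row, then --argument value for the rest. apply_moves: Moves the arm, as the interface text tells. Its arguments: {"type":"object","properties":{"deltas":{"type":"array"},"newtons":{"type":"number"}},"required":["deltas"]}

```bash
mkdir -p pics; python3 - <<'E'
from rig import ctrl,optics
import cv2,numpy as np
s=ctrl.observe();print({k:np.round(v,3).tolist() for k,v in s.items()})
for n in("scene","side"):
    c=optics.read_camera(n);cv2.imwrite(f"pics/{n}0.png",c["pixels"][:,:,::-1]);np.savez(f"{n}0.npz",**c)
    print(n,c["mtx"].round(1).tolist(),c["pose"].round(3).tolist())
E
```

```text
{'t': 0.0, 'joints': [1.174, 0.577, 0.025, 1.438, -0.015, 1.129, -0.057], 'qd': [-0.001, 0.001, 0.003, -0.001, 0.002, -0.001, 0.001], 'joint_torque': [-0.002, -76.577, 2.25, -28.596, 0.015, 0.013, 0.0], 'tcp_pos': [0.208, -0.642, 0.23], 'orientation': [[0.951, 0.308, -0.001], [0.308, -0.951, 0.002], [-0.0, -0.002, -1.0]], 'wrist_force': [0.104, 0.547, 0.032], 'ft_torque': [-0.027, -0.023, 0.008], 'gripper_force': 0.0, 'opening': 0.085}
scene [[392.7, 0.0, 285.0], [0.0, 392.7, 205.2], [0.0, 0.0, 1.0]] [[0.839, 0.293, -0.459, 0.973], [0.544, -0.468, 0.696, -0.537], [-0.011, -0.834, -0.552, 0.551], [0.0, 0.0, 0.0, 1.0]]
side [[536.2, 0.0, 276.2], [0.0, 536.2, 207.2], [0.0, 0.0, 1.0]] [[0.987, -0.072, 0.144, 0.402], [-0.161, -0.514, 0.843, -1.062], [0.013, -0.855, -0.519, 0.772], [0.0, 0.0, 0.0, 1.0]]
```

View pics/scene0.png

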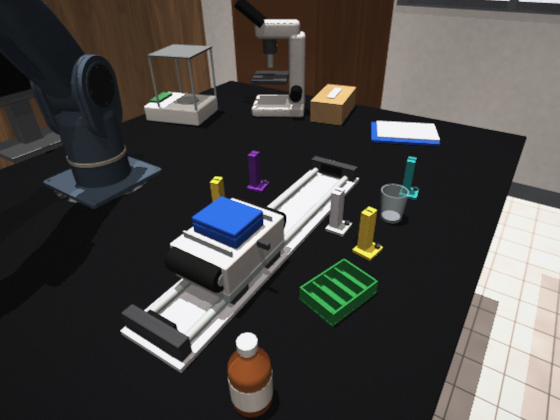

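View pics/side0.png

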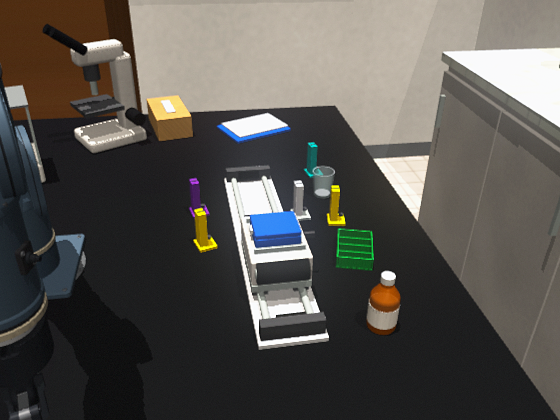

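The scene view shows the carriage at about (235,240), the silver mark at (337,210) and the track from (160,335) to (335,170). The side view shows the mark at (298,200) and the pointer at (310,233). I'll enlarge both.

```bash
python3 - <<'E'
import cv2
a=cv2.imread("pics/scene0.png")[145:360,115:370];cv2.imwrite("pics/sc.png",cv2.resize(a,(765,645),interpolation=cv2.INTER_CUBIC)[:600])
b=cv2.imread("pics/side0.png")[160:345,190:350];cv2.imwrite("pics/sd.png",cv2.resize(b,(480,555),interpolation=cv2.INTER_CUBIC))
E
```

```text
(no output)
```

View pics/sc.png

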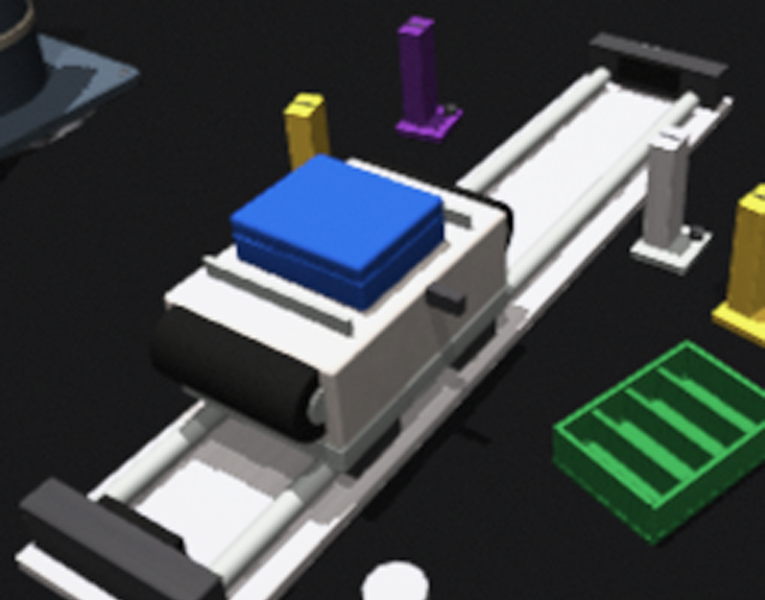

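View pics/sd.png

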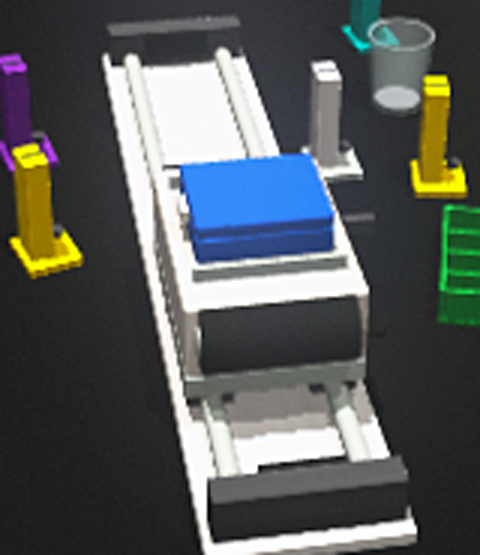

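```bash
cat >fit.py <<'E'
import numpy as np,cv2
from scipy.optimize import least_squares
C={n:dict(np.load(n+"0.npz")) for n in("scene","side")}
def proj(n,P):
    c=C[n];T=np.linalg.inv(c["pose"]);q=P@T[:3,:3].T+T[:3,3];q=q@c["mtx"].T;return q[:,:2]/q[:,2:]
O={"scene":(115,145),"side":(190,160)}
# kind, x,y,z, cam,u,v  (kind c: carriage, m: mark, t: track)
D=[("c",-.05,-.0425,.146,"scene",232,217),("c",-.05,.0425,.146,"scene",322,153),("c",.05,.0425,.146,"scene",443,203),("c",.05,-.0425,.146,"scene",362,272),
("c",-.05,-.0425,.146,"side",194,232),("c",-.05,.0425,.146,"side",180,165),("c",.05,.0425,.146,"side",308,154),("c",.05,-.0425,.146,"side",332,217),
("c",.089,0,.106,"scene",465,298),("c",.089,0,.106,"side",374,217),
("m",-.01,-.015,.1,"scene",650,142),("m",-.01,.015,.1,"scene",668,128),("m",.01,.015,.1,"scene",690,137),("m",.01,-.015,.1,"scene",674,152),
("m",-.01,-.015,.1,"side",313,81),("m",-.01,.015,.1,"side",311,65),("m",.01,.015,.1,"side",338,62),("m",.01,-.015,.1,"side",341,77),
("t",-.07,.345,None,"side",107,57),("t",.07,-.345,None,"side",414,527),("t",.07,.345,None,"scene",731,98),("t",-.07,-.345,None,"scene",18,550)]
def pt(p,k,x,y,z):
    X,Y,a,s,mx,my,h=p
    if k=="c":y=y+s
    if k=="m":x,y=x+mx,y+my
    if z is None:z=h
    c,si=np.cos(a),np.sin(a);return [X+c*x-si*y,Y+si*x+c*y,z]
def res(p):
    r=[]
    for k,x,y,z,n,u,v in D:
        q=proj(n,np.array([pt(p,k,x,y,z)]))[0];r+=list((q-np.array(O[n])-np.array([u,v])/3+0)*1)
    return np.array(r)
if __name__=="__main__":
    f=least_squares(res,[.6,0,0,-.14,.11,.1,.012],loss="soft_l1");p=f.x
    print(p.round(4));R=res(p).reshape(-1,2)
    for d,r in zip(D,R):print(d[0],d[4],r.round(1))
    np.save("p.npy",p)
    import sys
    for n,img in(("scene","sc"),("side","sd")):
        im=cv2.imread(f"pics/{n}0.png");x0,y0=O[n];im=cv2.resize(im[y0:y0+190,x0:x0+265],None,fx=3,fy=3,interpolation=cv2.INTER_CUBIC)
        def box(k,hx,hy,z0,z1,cx=0):
            P=proj(n,np.array([pt(p,k,cx+a*hx,b*hy,z) for z in(z0,z1) for a,b in((-1,-1),(-1,1),(1,1),(1,-1))]));P=((P-np.array(O[n])+.5)*3-.5).round().astype(int)
            for i in range(4):
                for a,b in((i,(i+1)%4),(4+i,4+(i+1)%4),(i,i+4)):cv2.line(im,tuple(map(int,P[a])),tuple(map(int,P[b])),(0,0,255),1)
        box("c",.065,.09,.051,.112);box("c",.05,.0425,.112,.146);box("m",.01,.015,0,.1);box("t",.07,.345,0,p[6]);box("c",.012,.004,.102,.11,.077)
        cv2.imwrite(f"pics/fit_{n}.png",im[:600])
    a=cv2.imread("pics/fit_scene.png");b=cv2.imread("pics/fit_side.png")[:,:480]
    cv2.imwrite("pics/fit.png",np.hstack([cv2.resize(a[:,100:],None,fx=.65,fy=.85),cv2.resize(b,None,fx=.75,fy=.85)])[:, :800])
    print("dist to mark",p[5]-p[3], "u",-np.sin(p[2]),np.cos(p[2]))
    for y in(-.115,.115):print(pt(p,"c",0,y,.085))
E
python3 fit.py
```

```text
[ 0.5619  0.0219  0.0123 -0.1276  0.1063  0.1156  0.0123]
c scene [-1.4 -0. ]
c scene [-0.7 -0.2]
c scene [ 1.2 -1.8]
c scene [-0.8 -0.4]
c side [ 0.  -2.6]
c side [-0.7 -1.7]
c side [ 1.1 -1.7]
c side [ 1.2 -1.7]
c scene [-0.9  3.3]
c side [-0.3  1.3]
m scene [-0.6  1.1]
m scene [-0.6 -0.3]
m scene [ 0.3 -0.9]
m scene [-0.3  0.3]
m side [ 2.1 -0.8]
m side [ 0.4 -0.9]
m side [-1.1 -0.5]
m side [ 0.3 -0. ]
t side [-1.  -2.3]
t side [ 0.3 -0.1]
t scene [2.1 0.3]
t scene [0.  0.9]
dist to mark 0.24325993876178492 u -0.012254854501177357 0.9999249064510569
[np.float64(0.5648836192888667), np.float64(-0.2207228336212007), 0.085]
[np.float64(0.5620650027535958), np.float64(0.009259894862542388), 0.085]
```

View pics/fit.png

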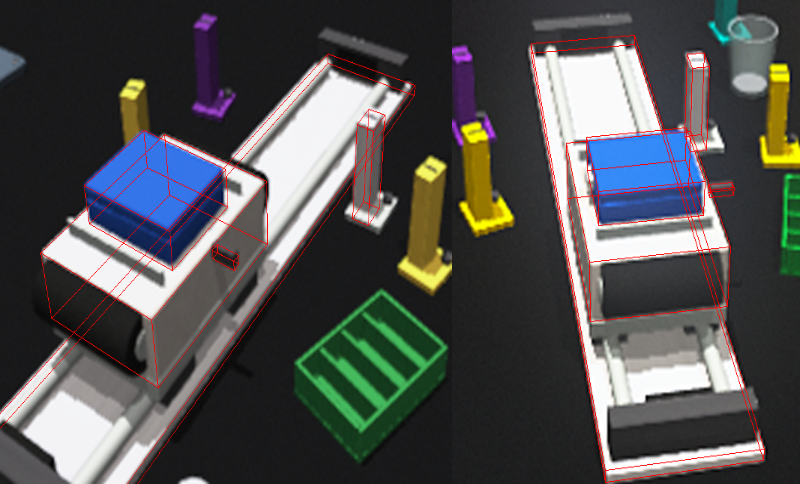

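The fit puts the mark 243 mm left of the pointer. Plan: push at constant hand speed u, so the spring bumper throws the carriage off at about 2u whatever its mass. Then hop over the carriage and brake by withdrawing at about v/2, which leaves it at rest. First I approach behind the right bumper.

>>> apply_moves --pt "0.88 -0.47 0 0 0 1 -1" --pt "0.83 -0.56 0 0 0 1 -1" --pt "0.77 -0.64 0 0 0 1 -1" --pt "0.69 -0.72 0 0 0 0 -1" --pt "0.69 -0.72 0 0 0 0 -1" --pt "0.69 -0.72 0.3 0 0 0 -1" --pt "0.65 -0.65 0.5 0 0 0 -1" --pt "0.3 -0.3 0.5 0 0 0 -1" --pt "0 0 0 0 0 0 -1" --newtons 40

```text
t: 1.23
tcp_pos: [0.5115, -0.3204, 0.1508]
orientation: [[1.0, 0.017, -0.004], [0.017, -1.0, 0.003], [-0.004, -0.003, -1.0]]
wrist_force: [-0.5, -0.0, 1.0]
opening: 0.0001
gripper_force: 0.0
```

>>> apply_moves --pt "0.45 -0.4 0.65 0 0 0 -1" --pt "0.45 -0.5 0.66 0 0 0 -1" --pt "0 0 0 0 0 0 -1"

```text
t: 1.6
tcp_pos: [0.5646, -0.266, 0.0724]
orientation: [[1.0, 0.017, -0.003], [0.017, -1.0, 0.003], [-0.003, -0.003, -1.0]]
wrist_force: [-0.4, -0.3, 0.3]
opening: -0.0001
gripper_force: 0.0
```

```bash
python3 - <<'E'
from rig import ctrl,optics
import cv2,numpy as np
c=optics.read_camera("side");im=c["pixels"][:,:,::-1];cv2.imwrite("pics/sd1.png",cv2.resize(im[160:345,190:400],None,fx=3,fy=3,interpolation=cv2.INTER_CUBIC))
print(ctrl.observe()["tcp_pos"])
E
```

```text
[ 0.56401443 -0.26865274  0.07403155]
```

View pics/sd1.png

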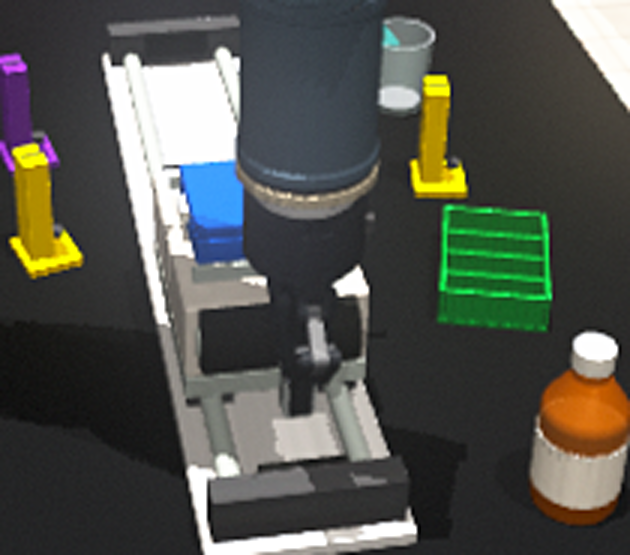

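>>> apply_moves --pt "0 -0.15 0 0 0 0 -1" --pt "0 -0.13 0 0 0 0 -1" --pt "0 -0.06 0 0 0 0 -1" --pt "0 -0.06 0 0 0 0 -1" --pt "0 -0.06 0 0 0 0 -1" --pt "0 -0.06 0 0 0 0 -1" --pt "0 -0.06 0 0 0 0 -1" --pt "0 -0.06 0 0 0 0 -1"

```text
t: 2.65
tcp_pos: [0.5639, -0.2305, 0.0748]
orientation: [[1.0, 0.013, -0.0], [0.013, -1.0, -0.0], [-0.0, 0.0, -1.0]]
wrist_force: [-0.5, -0.3, 0.1]
opening: -0.0
gripper_force: 0.2
```

>>> apply_moves --pt "0 -0.06 0 0 0 0 -1" --pt "0 -0.06 0 0 0 0 -1" --pt "0 -0.06 0 0 0 0 -1" --pt "0 -0.06 0 0 0 0 -1" --pt "0 -0.06 0 0 0 0 -1" --pt "0 -0.06 0 0 0 0 -1"

```text
t: 3.4
tcp_pos: [0.5636, -0.2088, 0.0748]
orientation: [[1.0, 0.013, 0.0], [0.013, -1.0, 0.0], [0.0, -0.0, -1.0]]
wrist_force: [0.2, 0.3, -0.2]
opening: -0.0002
gripper_force: 0.0
```

```bash
cat >loc.py <<'E'
# track the blue slide-box top: fit s by least squares of the blue mask against the projected box outline
import sys,numpy as np,cv2
from rig import ctrl,optics
from scipy.optimize import minimize_scalar
from fit import C,proj,pt
p0=np.load("p.npy")
def mask(px):
    a=px.astype(int);return ((a[...,2]>90)&(a[...,2]>1.6*a[...,0])&(a[...,2]>1.25*a[...,1])).astype(np.uint8)
def cen(n,px,roi):
    m=mask(px);m[:roi[1]]=0;m[roi[3]:]=0;m[:,:roi[0]]=0;m[:,roi[2]:]=0
    v,u=np.nonzero(m);return np.array([u.mean(),v.mean()]),len(u),[u.min(),v.min(),u.max(),v.max()]
def model(n,s):
    q=p0.copy();q[3]=s
    P=proj(n,np.array([pt(q,"c",a,b,z) for z in(.118,.146) for a,b in((-.05,-.0425),(-.05,.0425),(.05,.0425),(.05,-.0425))]))
    m=np.zeros((420*4,560*4),np.uint8);cv2.fillConvexPoly(m,cv2.convexHull(((P+.5)*4).round().astype(np.int32)),1)
    v,u=np.nonzero(m);return np.array([u.mean(),v.mean()])/4-.5
ROI=(100,130,420,320)
def locate(n,px):
    c,k,b=cen(n,px,ROI)
    c=c-(cen(n,C[n]["pixels"],ROI)[0]-model(n,p0[3]))
    f=minimize_scalar(lambda s:((model(n,s)-c)**2).sum(),bounds=(-.21,.21),method="bounded",options=dict(xatol=2e-4))
    return f.x,f.fun**.5,k,b
if __name__=="__main__":
    for i in range(2):
        c=optics.read_camera("scene");t=ctrl.observe()["t"];s,e,k,b=locate("scene",c["pixels"]);print(t,"s",round(s,4),"resid",round(e,2),k,b)
    if len(sys.argv)>1:
        o=ctrl.observe();print(o["tcp_pos"].round(4),o["wrist_force"].round(2))
        im=c["pixels"][:,:,::-1];cv2.imwrite(sys.argv[1],cv2.resize(im[110:370,100:400],None,fx=2,fy=2))
E
python3 loc.py pics/a1.png; python3 -c "
from loc import *
print(locate('scene',C['scene']['pixels']))"
```

```text
3.45 s -0.0852 resid 1.38 1828 [np.int64(207), np.int64(130), np.int64(419), np.int64(235)]
3.5 s -0.0812 resid 1.44 1799 [np.int64(207), np.int64(130), np.int64(419), np.int64(235)]
[ 0.5637 -0.2084  0.0748] [-0.01 -0.28 -0.11]
(np.float64(-0.12759965087111422), np.float64(0.0), 2069, [np.int64(192), np.int64(130), np.int64(419), np.int64(247)])
```

View pics/a1.png

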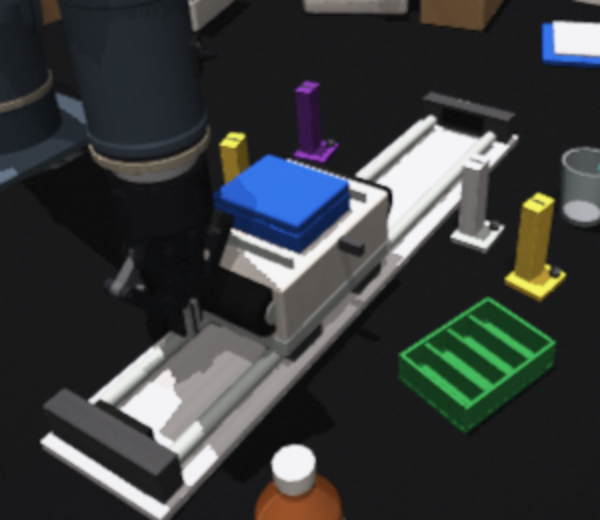

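>>> apply_moves --pt "0 0.2 -0.85 0 0 0 -1" --pt "0 0 -0.85 0 0 0 -1" --pt "0 -0.6 -0.1 0 0 0 -1" --pt "0 -1 0 0 0 0 -1" --pt "0 -1 0 0 0 0 -1" --pt "0 -1 0 0 0 0 -1" --pt "0 -1 0 0 0 0 -1" --pt "0 -1 0 0 0 0 -1" --pt "0 -1 0 0 0 0 -1" --pt "0 -1 0 0 0 0 -1" --pt "0 -1 0 0 0 0 -1"

```text
t: 4.88
tcp_pos: [0.5571, 0.2967, 0.183]
orientation: [[1.0, 0.012, 0.0], [0.012, -1.0, -0.0], [0.0, 0.0, -1.0]]
wrist_force: [0.9, 0.2, -0.1]
opening: 0.0
gripper_force: 0.0
```

```bash
sed -i 's/^ROI=.*/ROI=(100,100,355,320)/' loc.py; python3 - <<'E'
from loc import *
for i in range(2):
  for n in("scene","side"):
    c=optics.read_camera(n);t=ctrl.observe()["t"];np.save(f"r_{n}{i}.npy",c["pixels"])
    print(n,t,locate(n,c["pixels"]))
print(ctrl.observe()["tcp_pos"])
E
```

```text
scene 4.925 (np.float64(-0.017826991224292977), np.float64(0.42184196521595074), 1398, [np.int64(229), np.int64(173), np.int64(292), np.int64(216)])
side 4.975 (np.float64(-0.03258473742125544), np.float64(0.13850735278428133), 1696, [np.int64(217), np.int64(124), np.int64(290), np.int64(219)])
scene 5.025 (np.float64(-0.01517796045541609), np.float64(0.3502324624523551), 1393, [np.int64(230), np.int64(172), np.int64(293), np.int64(216)])
side 5.075 (np.float64(-0.028818796925129276), np.float64(0.061622344478634156), 1676, [np.int64(217), np.int64(124), np.int64(290), np.int64(218)])
[0.55658404 0.29614289 0.18241259]
```

>>> apply_moves --pt "0 0.4 0.88 0 0 0 -1" --pt "0 0.4 0.88 0 0 0 -1" --pt "0 0 0 0 0 0 -1"

```text
t: 5.45
tcp_pos: [0.556, 0.2411, 0.0739]
orientation: [[1.0, 0.008, -0.006], [0.007, -1.0, -0.006], [-0.006, 0.006, -1.0]]
wrist_force: [0.3, -0.2, 0.6]
opening: 0.0002
gripper_force: 0.0
```

```bash
sed -i 's/^ROI=.*/ROI=(100,140,340,320)/' loc.py; python3 - <<'E'
from loc import *
for i in range(2):
  for n in("scene","side"):
    t=ctrl.observe()["t"];c=optics.read_camera(n);np.save(f"q_{n}{i}.npy",c["pixels"])
    r=locate(n,c["pixels"]);print(n,t,r)
    o=np.load(f"r_{n}{i}.npy");print("  old",locate(n,o)[:2])
print(ctrl.observe()["tcp_pos"])
cv2.imwrite("pics/b.png",cv2.resize(np.load("q_scene1.npy")[100:330,150:400,::-1],None,fx=2.4,fy=2.4))
E
```

```text
scene 5.45 (np.float64(0.004717614021793346), np.float64(0.3880927368501741), 1319, [np.int64(236), np.int64(168), np.int64(298), np.int64(208)])
  old (np.float64(-0.017826991224292977), np.float64(0.42184196521595074))
side 5.5 (np.float64(0.0032650061661728025), np.float64(0.10817854497878565), 1242, [np.int64(235), np.int64(140), np.int64(288), np.int64(213)])
  old (np.float64(-0.01831076506552286), np.float64(0.018349635146401647))
scene 5.55 (np.float64(0.008534490341778445), np.float64(0.36595013254521797), 1313, [np.int64(238), np.int64(168), np.int64(299), np.int64(206)])
  old (np.float64(-0.01517796045541609), np.float64(0.3502324624523551))
side 5.6 (np.float64(0.006311618472943018), np.float64(0.15170860288201993), 1229, [np.int64(235), np.int64(140), np.int64(288), np.int64(212)])
  old (np.float64(-0.013908269865771964), np.float64(0.18478739845158138))
[0.55892024 0.24754639 0.07892225]
```

View pics/b.png

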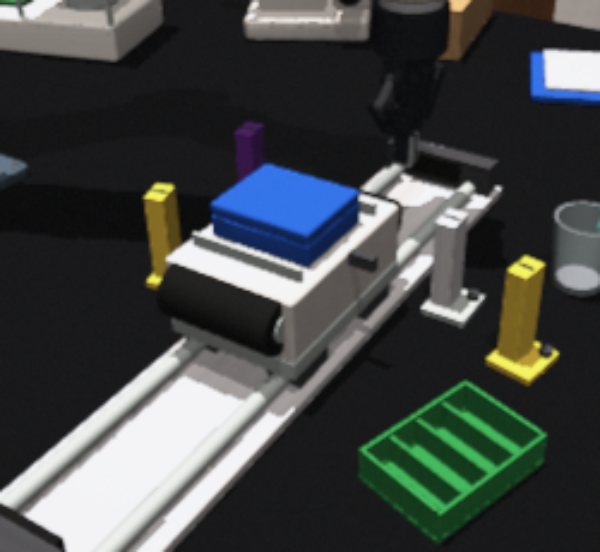

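The hand stands at (405,160) in this crop, beyond the left bumper, and nothing is touching. The carriage is coasting at about 40 mm/s. I'll wait, then measure its speed again.

>>> apply_moves --pt "0 0 0 0 0 0 -1" --pt "0 0 0 0 0 0 -1" --pt "0 0 0 0 0 0 -1" --pt "0 0 0 0 0 0 -1" --pt "0 0 0 0 0 0 -1" --pt "0 0 0 0 0 0 -1" --pt "0 0 0 0 0 0 -1" --pt "0 0 0 0 0 0 -1"

```text
t: 6.65
tcp_pos: [0.5578, 0.2469, 0.0772]
orientation: [[1.0, 0.013, -0.0], [0.013, -1.0, -0.0], [-0.0, 0.0, -1.0]]
wrist_force: [1.2, 0.7, 0.2]
opening: 0.0001
gripper_force: 0.0
```

```bash
sed -i 's/^ROI=.*/ROI=(100,100,340,320)/' loc.py; python3 - <<'E'
from loc import *
for i in range(2):
    n="scene";t=ctrl.observe()["t"];c=optics.read_camera(n);r=locate(n,c["pixels"]);print(n,t,r)
print(ctrl.observe()["tcp_pos"])
im=c["pixels"][120:300,200:400,::-1];cv2.imwrite("pics/c.png",cv2.resize(im,None,fx=3.3,fy=3.3,interpolation=cv2.INTER_CUBIC))
p=p0.copy();p[3]=r[0];print("pred crop px: pointer tip, mark side",[((proj(n,np.array([pt(p,*a)]))[0]-[200,120])*3.3).round() for a in(("c",.089,0,.106),("m",-.01,0,.1),("m",-.01,-.015,.1),("m",-.01,.015,.1))])
E
```

```text
scene 6.65 (np.float64(0.048033664791281724), np.float64(0.30024475692056646), 1197, [np.int64(249), np.int64(161), np.int64(308), np.int64(199)])
scene 6.7 (np.float64(0.049445152579067), np.float64(0.22994189990244027), 1197, [np.int64(249), np.int64(160), np.int64(309), np.int64(200)])
[0.55777289 0.2469019  0.07722365]
pred crop px: pointer tip, mark side [array([386., 268.]), array([443., 232.]), array([432., 242.]), array([452., 222.])]
```

View pics/c.png

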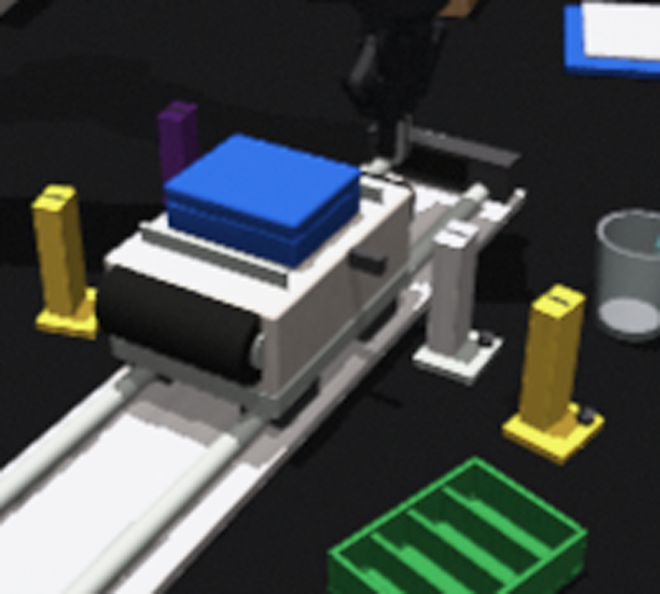

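The pointer tip is at (381,264) and the mark's track-side edge at (443,232) in this crop, which agrees with the model. Now v is about 33 mm/s and decaying as expected. One more wait and reading before the brake run.

>>> apply_moves --pt "0 0 0 0 0 0 -1" --pt "0 0 0 0 0 0 -1" --pt "0 0 0 0 0 0 -1" --pt "0 0 0 0 0 0 -1" --pt "0 0 0 0 0 0 -1" --pt "0 0 0 0 0 0 -1" --pt "0 0 0 0 0 0 -1"

```text
t: 7.62
tcp_pos: [0.5578, 0.2469, 0.0773]
orientation: [[1.0, 0.013, -0.0], [0.013, -1.0, 0.0], [-0.0, -0.0, -1.0]]
wrist_force: [-0.0, 0.9, -0.5]
opening: 0.0002
gripper_force: 0.0
```

```bash
python3 - <<'E'
from loc import *
for n in("scene","scene"):
    t=ctrl.observe()["t"];c=optics.read_camera(n);r=locate(n,c["pixels"]);print(n,t,r)
print(ctrl.observe()["tcp_pos"])
E
```

```text
scene 7.625 (np.float64(0.0803230784387413), np.float64(0.6077174648506327), 1104, [np.int64(257), np.int64(156), np.int64(315), np.int64(193)])
scene 7.675 (np.float64(0.08081653074516545), np.float64(0.3662092664909062), 1101, [np.int64(258), np.int64(155), np.int64(315), np.int64(192)])
[0.55779065 0.24692036 0.07724894]
```

>>> apply_moves --pt "0 -0.03 0 0 0 0 -1" --pt "0 -0.03 0 0 0 0 -1" --pt "0 -0.03 0 0 0 0 -1" --pt "0 -0.03 0 0 0 0 -1" --pt "0 -0.03 0 0 0 0 -1" --pt "0 -0.03 0 0 0 0 -1" --pt "0 -0.03 0 0 0 0 -1" --pt "0 -0.03 0 0 0 0 -1" --pt "0 -0.03 0 0 0 0 -1" --pt "0 -0.03 0 0 0 0 -1" --pt "0 -0.03 0 0 0 0 -1" --pt "0 -0.03 0 0 0 0 -1"

```text
t: 9.22
tcp_pos: [0.5575, 0.2687, 0.0772]
orientation: [[1.0, 0.013, -0.0], [0.013, -1.0, 0.0], [-0.0, -0.0, -1.0]]
wrist_force: [-0.5, -0.2, 0.2]
opening: -0.0002
gripper_force: 0.0
```

>>> apply_moves --pt "0 -0.03 0 0 0 0 -1" --pt "0 -0.03 0 0 0 0 -1" --pt "0 -0.03 0 0 0 0 -1"

```text
t: 9.6
tcp_pos: [0.5574, 0.274, 0.0772]
orientation: [[1.0, 0.013, 0.0], [0.013, -1.0, 0.0], [0.0, -0.0, -1.0]]
wrist_force: [0.0, 0.0, -0.0]
opening: 0.0
gripper_force: 0.1
```

```bash
cat >m.py <<'E'
from loc import *
for n in("scene","side","scene"):
    t=ctrl.observe()["t"];c=optics.read_camera(n);r=locate(n,c["pixels"]);print(n,t,r)
print(ctrl.observe()["tcp_pos"])
E
python3 m.py
```

```text
scene 9.6 (np.float64(0.1277227430223497), np.float64(0.6787538741403587), 983, [np.int64(270), np.int64(149), np.int64(325), np.int64(178)])
side 9.65 (np.float64(0.0725107494992001), np.float64(0.11485292611147781), 1301, [np.int64(217), np.int64(124), np.int64(290), np.int64(188)])
scene 9.7 (np.float64(0.12972258112908439), np.float64(0.7138198942134711), 976, [np.int64(270), np.int64(148), np.int64(325), np.int64(184)])
[0.55737406 0.27407057 0.07720767]
```

>>> apply_moves --pt "0 -0.02 0 0 0 0 -1" --pt "0 -0.02 0 0 0 0 -1" --pt "0 -0.02 0 0 0 0 -1" --pt "0 -0.02 0 0 0 0 -1"

```text
t: 10.25
tcp_pos: [0.5574, 0.2788, 0.0772]
orientation: [[1.0, 0.013, -0.0], [0.013, -1.0, -0.0], [-0.0, 0.0, -1.0]]
wrist_force: [-0.2, 0.3, -0.3]
opening: 0.0003
gripper_force: 0.0
```

```bash
cat >m.py <<'E'
from loc import *
# robust: track the housing/box by template shift along the model, using right-hand side of the blue lid (unoccluded)
for n in("scene",):
    t=ctrl.observe()["t"];c=optics.read_camera(n);r=locate(n,c["pixels"]);print(n,t,r);np.save("last.npy",c["pixels"])
    m=mask(c["pixels"]);m[:,340:]=0;m[:100]=0
    v,u=np.nonzero(m);print("corner cols/rows",u.min(),v[u==u.min()].mean(),u.max(),v[u==u.max()].mean(),v.max(),u[v==v.max()].mean(),v.min(),u[v==v.min()].mean())
    for s in(.10,.115,.125,.135):
        q=p0.copy();q[3]=s;print(s,proj(n,np.array([pt(q,"c",a,b,.146) for a,b in((-.05,-.0425),(-.05,.0425),(.05,.0425),(.05,-.0425))])).round(1).tolist())
print(ctrl.observe()["tcp_pos"])
E
python3 m.py
```

```text
scene 10.25 (np.float64(0.12468987854726182), np.float64(0.37230707401325075), 998, [np.int64(269), np.int64(149), np.int64(324), np.int64(184)])
corner cols/rows 269 162.0 324 159.25 184 306.0 149 289.5
0.1 [[263.6, 166.3], [284.3, 151.8], [322.0, 161.9], [302.9, 177.9]]
0.115 [[267.4, 163.6], [287.6, 149.4], [325.1, 159.3], [306.5, 174.9]]
0.125 [[270.0, 161.9], [289.9, 147.9], [327.1, 157.6], [308.8, 173.0]]
0.135 [[272.4, 160.1], [292.0, 146.4], [329.1, 155.9], [311.1, 171.1]]
[0.55734423 0.27905045 0.07723901]
```

>>> apply_moves --pt "0 -0.1 0 0 0 0 -1" --pt "0 0 0 0 0 0 -1" --pt "0 0 0 0 0 0 -1" --pt "0 0 0 0 0 0 -1"

```text
t: 10.8
tcp_pos: [0.5573, 0.2846, 0.0772]
orientation: [[1.0, 0.013, -0.0], [0.013, -1.0, -0.0], [-0.0, 0.0, -1.0]]
wrist_force: [-0.3, -0.0, 0.6]
opening: 0.0
gripper_force: 0.0
```

```bash
python3 m.py|head -2; python3 m.py|head -1
```

```text
scene 10.8 (np.float64(0.12307168856200183), np.float64(0.6162983573504996), 1000, [np.int64(269), np.int64(149), np.int64(324), np.int64(179)])
corner cols/rows 269 167.1 324 161.5 179 298.6666666666667 149 288.0
scene 10.85 (np.float64(0.12168528470923604), np.float64(0.4695439081420699), 1008, [np.int64(268), np.int64(150), np.int64(324), np.int64(183)])
```

>>> apply_moves --pt "0 0 0 0 0 0 -1" --pt "0 0 0 0 0 0 -1" --pt "0 0 0 0 0 0 -1" --pt "0 0 0 0 0 0 -1" --pt "0 0 0 0 0 0 -1" --pt "0 0 0 0 0 0 -1" --pt "0 0 0 0 0 0 -1" --pt "0 0 0 0 0 0 -1"

```text
t: 11.9
tcp_pos: [0.5573, 0.2847, 0.0773]
orientation: [[1.0, 0.013, 0.0], [0.013, -1.0, 0.0], [0.0, -0.0, -1.0]]
wrist_force: [0.2, 0.2, 0.9]
opening: -0.0002
gripper_force: 0.0
```

```bash
python3 m.py|head -2; python3 m.py|head -1;python3 - <<'E'
from loc import *
c=np.load("last.npy");im=c[120:270,220:400,::-1];cv2.imwrite("pics/d.png",cv2.resize(im,None,fx=4,fy=4,interpolation=cv2.INTER_CUBIC))
E
```

```text
scene 11.9 (np.float64(0.11739784766866616), np.float64(0.688683411080885), 1013, [np.int64(267), np.int64(150), np.int64(323), np.int64(181)])
corner cols/rows 267 163.5 323 159.5 181 287.0 150 288.0
scene 11.95 (np.float64(0.11822991661677783), np.float64(0.5897011173998619), 1006, [np.int64(267), np.int64(150), np.int64(323), np.int64(185)])
```

View pics/d.png

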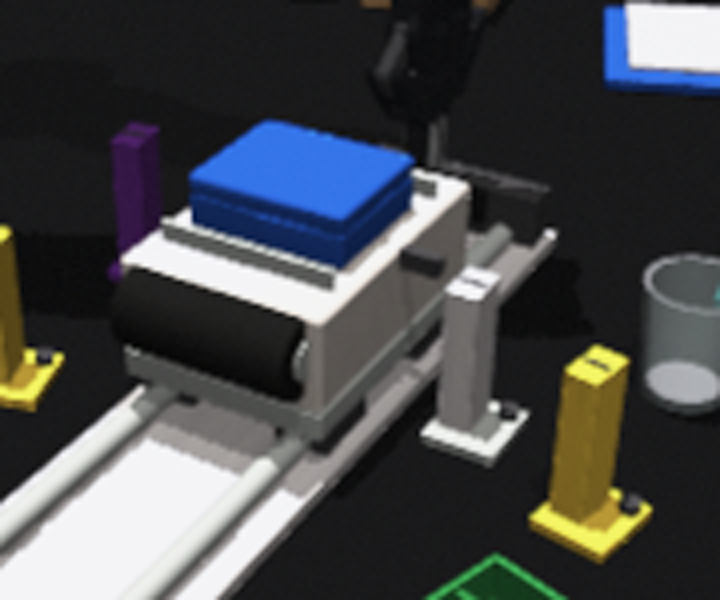

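The pointer tip (440,265) is level with the mark's top edge midpoint (457,279), within about 2 mm. The carriage is creeping right at under 4 mm/s and slowing, so I'll wait with the hand off.

>>> apply_moves --pt "0 0 0 0 0 0 -1" --pt "0 0 0 0 0 0 -1" --pt "0 0 0 0 0 0 -1" --pt "0 0 0 0 0 0 -1" --pt "0 0 0 0 0 0 -1" --pt "0 0 0 0 0 0 -1" --pt "0 0 0 0 0 0 -1" --pt "0 0 0 0 0 0 -1"

```text
t: 13.0
tcp_pos: [0.5573, 0.2847, 0.0772]
orientation: [[1.0, 0.013, 0.0], [0.013, -1.0, 0.0], [0.0, -0.0, -1.0]]
wrist_force: [-0.4, -0.2, 0.0]
opening: 0.0005
gripper_force: 0.0
```

```bash
python3 m.py|head -2; python3 m.py|head -1;python3 m.py|head -1
```

```text
scene 13.0 (np.float64(0.11235416465583335), np.float64(0.29675746060342123), 1045, [np.int64(266), np.int64(150), np.int64(322), np.int64(187)])
corner cols/rows 266 166.0 322 161.25 187 303.5 150 286.5
scene 13.05 (np.float64(0.11235476141351097), np.float64(0.31117828778424295), 1047, [np.int64(266), np.int64(150), np.int64(322), np.int64(187)])
scene 13.1 (np.float64(0.1120725625526745), np.float64(0.35868883860268697), 1045, [np.int64(266), np.int64(150), np.int64(322), np.int64(187)])
```

```bash
python3 -c "
from rig import ctrl
print(ctrl.hand_in())"
```

```text
the job is handed in; nothing more can be done
None
```

I handed the job in at about 13 s, with the hand off the carriage and the pointer about 3 mm (possibly up to 8 mm) right of the mark's middle. It was still creeping right at 4–5 mm/s, within the limits (15 mm, 8 mm/s) but not fully stopped; no verdict came back.

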